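Push the jammed stopper out of the drain stub

ROBOT

A 7-joint arm with a two-finger parallel gripper is mounted at the origin on a cart in front of the work surface, level with it; the furniture and walls round the work are solid. World frame = base frame: x ahead of the robot, y to its left, z up, the work surface at z = 0. Lengths are in m, angles in rad, forces in N, time in s.
With the tool pointing down it reaches from about 0.425 to 0.875 m from the base axis. Payload 4.7 kg.
Tool frame: the origin (TCP) lies on the centre line of the jaws, within the pads' length; the fingertips stand ahead of it and the grasp point (between the pads) lies 2 mm behind it (nose_length is the z of the fingertips in the tool frame, in m); z points along the fingers, y is the line along which they close (so a half turn about z gives the same grasp; the last joint's range is limited). The gripper opens to 87 mm and grips with 3 to 60 N. Pads are 19 mm wide; open, the fingers measure 117 mm over their backs; the gripper's body (75 mm by 190 mm) begins 51 mm behind the grasp point.
Start: joints at [1.203, 0.321, -0.07, 1.45, 0.023, 1.371, -0.057], TCP at [0.242, -0.603, 0.24] pointing down, gripper open.
Joint ranges: [-2.86, 2.86], [-0.3, 2.09], [-1.38, 1.24], [0.06, 2.45], [-1.56, 4.7], [0.09, 2.05], [-2.69, 2.69]. Speed limits (rad/s): [2.57, 2.57, 3.14, 3.14, 3.14, 3.14, 3.14].

INTERFACE

Orientations are given as a rotation vector (axis times angle).
In Python, from bench import * gives the robot as it stands.
- The arm moves only by the tool send_rows, never from a script. Its arguments are lists of equal length, an entry for each row: "xyz": the shift along the tool's x, y, z in mm, a list of three; "dr": the turn, a rotation vector about the tool's x, y, z in rad, a list of three. A call has exactly 10 rows; each row is the pose to reach, as a shift and turn from the pose commanded when the call began, along the tool's axes at that moment; what a row does not reach only later rows make up. A row lasts 1/12 s, in which the tool goes at most 41.7 mm and 7.16 degrees, less where a joint would pass 70% of its speed; a pose out of reach is approached as far as the arm can. A call with a gripper value outside its range is refused whole. "jaw" is the finger opening in mm, from 0 to 87, set as the call begins (left out, the last holds). The fingers move at their own pace and stop on an object; "grip_force" is the grip in N (left out, the last holds). Time passes only in rows, so rows that repeat a pose let the fingers close, or fill a call up. It gives the time, the measured TCP pose, the force, the opening and the grip force at its end, in the units of the state.
- get_state(): the state, without advancing time (a new reading comes with each control period).
- get_image(name): name is "scene" or "top" or "wrist"; returns the picture (400x640x3 uint8, red, green, blue); there is no depth.
- calibration(name): a dict with "vfov" (degrees; the focal length in pixels is half the picture's height over the tangent of half this angle, whatever the lens; pixels are square), "cx", "cy" (the principal point, pixels), "rvec" (rotation vector, rad) and "tvec" (3), from world to camera coordinates, as OpenCV has them; the wrist camera has in their place "hand_eye" (4x4, takes a point from camera to tool coordinates, whose origin is the TCP and whose axes are the flange's). Camera axes: x right, y down, z forward; pixel columns grow to the right and rows downward; lengths in m; the calibration is good to about 2 mm. A picture is of the moment at which its call begins: read the wrist's pose just before it. calibration takes no time and is no camera call.
- close_job(): hands the job in; it is judged then, once.
The state is a dict: "time": time; "joint_positions": joint angles; "qd": joint speeds; "joint_torque": joint torques, N m; "position": TCP position; "tool_rot": TCP orientation; "ft_force": force on the tool from outside, world axes, zero at the start; "torque": the same for the moment, N m; "grip_width": opening from 0.0 (shut) to 1.0 (fully open); "grip_force": force on a finger pad.
Only numpy, scipy, OpenCV 4.12 (cv2) and the standard library are available. Lean on these libraries where they do the work, as an engineer would, in place of code of your own. Each camera call takes 0.05 s, during which the arm holds its last target. There are 200 camera calls.

TASK

A stopper is jammed in the upright white drain stub of the bench stand. Take the push rod out of its white holder block, push the stopper down through the stub with it until it drops into the stand's tray, never pressing harder than 25 N so that the stub's rubber lips do not tear, then stand the rod back in its holder. Leave the other things on the worktop where they are.

Things in the scene. Friction and masses are not known exactly. Their poses are not given: they have to be found in the camera images.
- stand: Fixed steel bench stand, upright. Origin: centre of its underside, z up. Open tray 116 x 136 mm (x, y), floor 5 mm, rim 22 mm high; four posts at x +-38, y +-58 mm; grey top plate 100 x 136 mm, top 83 mm up (cap nuts to 89 mm). A white vertical pipe stub, 25 mm outside, stands through the plate's centre from 35 to 95 mm up.
- bore_mouth (a point): Centre of the stub's open upper mouth, 95 mm above the stand's foot; z up along the bore. Bore 17 mm in diameter, 60 mm long, flared to 22 mm inside (31 mm outside) over the top 4 mm.
- bore_end (a point): Centre of the stub's open lower end. In the bore, 14, 25 and 36 mm above this point, are pairs of stiff damped rubber lips that fold down as the stopper is pushed past, stay folded and clear the rod. How far each is folded at the start is unknown: resistance comes and goes and rises steeply with speed (25 N is passed at 5 to 15 mm/s, depending on the lips); it ebbs when the rod halts.
- stopper_mid (a point): Centre of the jammed stopper: loose grey plastic plug, 15.2 mm diameter, 16 mm long, 30 g, round nose down, flat top 8 mm above this point and at the start about 7 to 12 mm below the mouth. Once its nose is past the lowest lips it falls by itself, at the latest when the rod's tip is at the stub's lower end.
- push_rod: Loose push rod, 132 mm long, 0.12 kg, upright in its holder at the start. Origin: centre of its lower end (the tip); its z runs up along the rod. Bottom 75 mm: steel shank 14 mm in diameter, flat-ended; then a collar disc 34 mm in diameter and 4 mm thick (75 to 79 mm up); then a round black handle 22 mm in diameter from 79 to 132 mm.
- rod_tip (a point): Centre of the push rod's lower end.
- rod_grip (a point): Middle of the push rod's handle, on its axis, 105 mm above the tip: the point to grip, from any side.
- holder: Fixed white holder block 66 x 66 x 46 mm on an 84 mm square steel foot 5 mm thick, origin at the centre of its underside, z up; a round vertical blind hole 17 mm in diameter, 40 mm deep (floor 6 mm up), with a 3 mm chamfer at the mouth, in its middle. The push rod stands in it.
- holder_mouth (a point): Centre of the hole's mouth at the top of the holder block, 46 mm up.
- pot_2: Bystander: flat round closed pot, 84 mm in diameter, 27 mm high; origin at the centre of its underside.
- clip_lime: Bystander: lime hair clip, 18 x 104 x 15 mm, lying along its own y; origin at the centre of its underside.
- cotton_buds: Bystander: round tub of cotton buds, 77 mm in diameter, 80 mm high; origin at the centre of its underside.
- stopper: The same stopper; origin at the centre of its nose, 8 mm below its centre.
Mind the look-alikes: they are no part of the job. What is meant by the push_rod is not pink, and is the larger of those in its own colour.

How it is judged:
By the outcome, as a careful person would: the job done as asked, in the order asked, and still so for the second after the job is handed in, with the robot touching nothing.
It also fails if it takes over 72 s, if anything falls off the work surface, if the arm or the gripper's body presses on something with over 40 N, if the wrist force passes 120 N, or if a joint passes its speed limit or range.

## Working session

There is one attempt and no reset: what is moved stays moved. The work goes in short steps, Python scripts to look and compute and a tool call to move; the robot and the scene stay as the last step left them, time stands still between calls to the robot, and variables do not carry over. Pictures are saved under pics/ and viewed, at most 10 in all, crops included, and the job is handed in when it is done.

Besides the shell and the picture viewer there is one more tool, called in YAML: its name, and indented under it one key for each argument. send_rows: Moves the arm, as the interface text tells. Its arguments: {"type":"object","properties":{"xyz":{"type":"array"},"dr":{"type":"array"},"jaw":{"type":"number"},"grip_force":{"type":"number"}},"required":["xyz","dr"]}

```bash
mkdir -p pics; python3 - <<'E'
from bench import *
import cv2,numpy as np
a=get_image("scene");b=get_image("top")
cv2.imwrite("pics/s.png",a[:,:,::-1]);cv2.imwrite("pics/t.png",b[:,:,::-1])
for n in("scene","top","wrist"):print(calibration(n))
s=get_state();print(s)
E
```

```text
{'vfov': 50.99778539241266, 'cx': 316.14964410646553, 'cy': 208.18596380382402, 'rvec': array([ 2.16394628, -0.58840657,  0.29380202]), 'tvec': array([-0.64771662,  0.10022367,  1.07057493])}
{'vfov': 43.79809103545906, 'cx': 317.6047862490656, 'cy': 193.87062119639174, 'rvec': array([ 2.16783482, -2.14071509,  0.14713853]), 'tvec': array([-0.33631847,  0.57483274,  1.08066104])}
{'vfov': 63.74117618929617, 'cx': 320.47980134139976, 'cy': 195.8795977739703, 'hand_eye': array([[ 3.85429183e-04, -9.69001198e-01, -2.47055722e-01,
         6.51376478e-02],
       [ 9.99999641e-01,  1.86940059e-04,  8.26873798e-04,
        -3.78398433e-04],
       [-7.55057090e-04, -2.47055952e-01,  9.69000922e-01,
        -1.46031468e-01],
       [ 0.00000000e+00,  0.00000000e+00,  0.00000000e+00,
         1.00000000e+00]])}
{'time': 0.1, 'joint_positions': array([ 1.20311907,  0.321744  , -0.07004192,  1.45155368,  0.02259147,
        1.37079847, -0.05691615]), 'qd': array([-0.00158942, -0.00180176, -0.0002564 , -0.00187381, -0.00136512,
        0.0012306 , -0.00064559]), 'joint_torque': array([-4.51598144e-04, -4.92569447e+01, -4.05682884e-01, -3.13396132e+01,
       -6.40230230e-02,  3.95070633e-02,  6.86712588e-05]), 'position': array([ 0.24193147, -0.60279604,  0.23857335]), 'tool_rot': array([-3.08290314e+00, -5.95695872e-01,  6.62714446e-04]), 'ft_force': array([ 0.17804942, -0.33412894, -0.58123582]), 'torque': array([-0.00347037, -0.01131376, -0.02831625]), 'grip_force': 0.0, 'grip_width': 0.9959178081695861}
```

View pics/s.png

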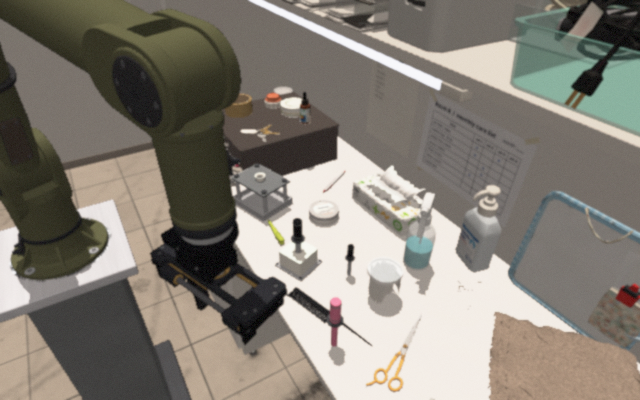

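View pics/t.png

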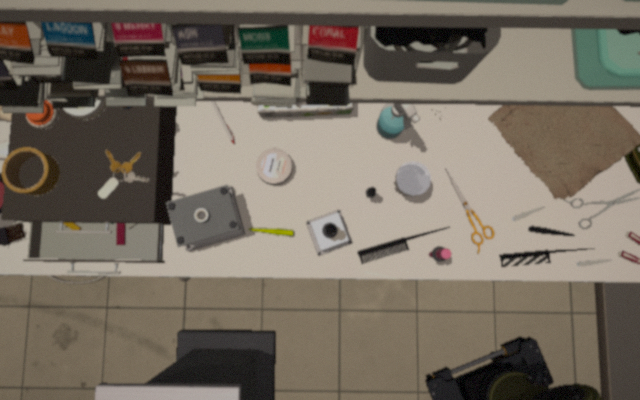

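Rod candidates, with scene/top pixels:
- Black in the white holder: (297,240) / (330,231)
- Small black: (350,260) / (371,192)
- Pink: (336,320) / (443,254)

The one in the white holder fits, since it's black and the larger of the two black ones. I'll confirm that in enlarged crops.

```bash
python3 - <<'E'
import cv2
a=cv2.imread("pics/s.png")[150:290,200:400];b=cv2.imread("pics/t.png")[165:265,160:390]
cv2.imwrite("pics/s2.png",cv2.resize(a,None,fx=4,fy=4,interpolation=2))
cv2.imwrite("pics/t2.png",cv2.resize(b[:, :200],None,fx=4,fy=4,interpolation=2))
E
```

```text
(no output)
```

View pics/s2.png

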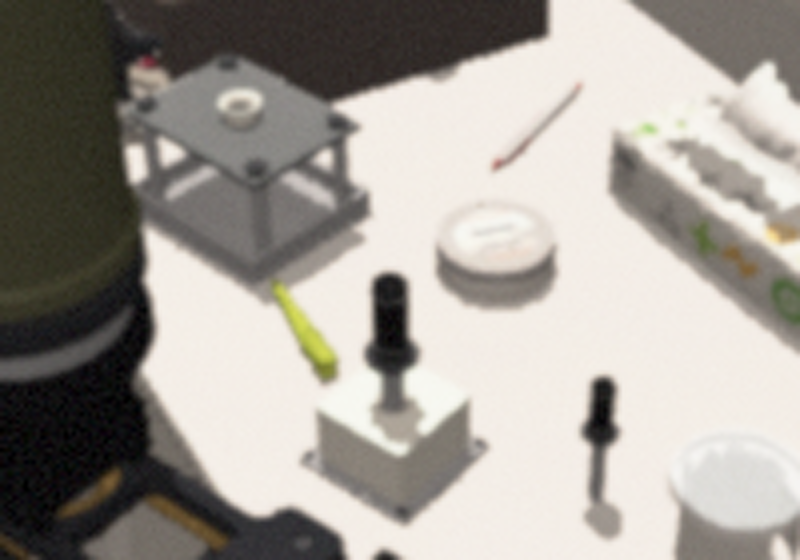

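View pics/t2.png

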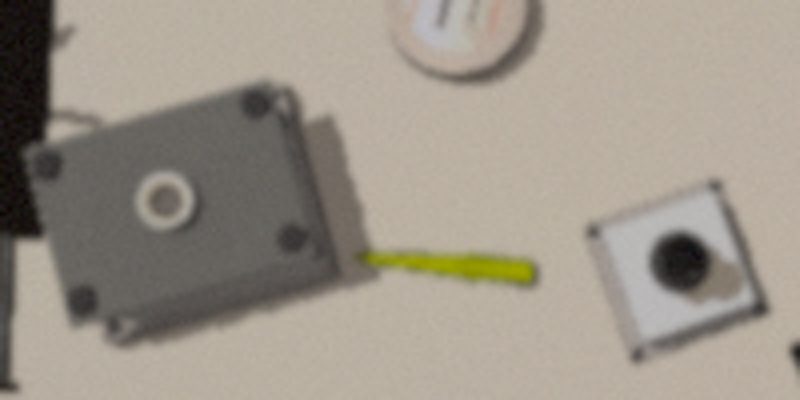

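```bash
cat > h.py <<'E'
from bench import *
import cv2,numpy as np
from scipy.spatial.transform import Rotation as R
def K(c):
    f=200/np.tan(np.radians(c["vfov"]/2));return f
def ray(n,uv,st=None):
    c=calibration(n);f=K(c);d=np.array([(uv[0]-c["cx"])/f,(uv[1]-c["cy"])/f,1])
    if n=="wrist":
        T=np.eye(4);T[:3,:3]=R.from_rotvec(st["tool_rot"]).as_matrix();T[:3,3]=st["position"];T=T@c["hand_eye"]
        return T[:3,3],T[:3,:3]@d
    r=R.from_rotvec(c["rvec"]).as_matrix();return -r.T@c["tvec"],r.T@d
def at(n,uv,z,st=None):
    o,d=ray(n,uv,st);return np.round(o+d*(z-o[2])/d[2],4)
def totool(st,p):
    return np.round(R.from_rotvec(st["tool_rot"]).as_matrix().T@(np.array(p)-st["position"])*1000,1)
E
python3 - <<'E'
from h import *
S=lambda u,v:(200+u/4-.4,150+v/4-.4)
T=lambda u,v:(160+u/4-.4,165+v/4-.4)
print("mouth",at("scene",S(240,104),.095),at("top",T(165,201),.095))
print("rodtop",at("scene",S(390,283),.138),at("top",T(680,258),.138))
print("collar",at("scene",S(391,353),.083))
c=[at("top",T(*p),.005) for p in((595,230),(716,184),(764,309),(637,356))];print("holder",np.mean(c,0),c)
print("nuts",[at("top",T(*p),.089) for p in((48,163),(256,103),(291,237),(82,298))])
s=get_state();print(R.from_rotvec(s["tool_rot"]).as_matrix())
import bench;print([ (k,getattr(bench,k)) for k in dir(bench) if 'nose' in k.lower()], [k for k in dir(bench) if k[0]!='_'])
E
```

```text
mouth [ 0.5195 -0.0841  0.095 ] [ 0.5234 -0.0817  0.095 ]
rodtop [ 0.4916 -0.3564  0.138 ] [ 0.4939 -0.354   0.138 ]
collar [ 0.4923 -0.3535  0.083 ]
holder [ 0.495675 -0.35665   0.005   ] [array([ 0.5177, -0.3087,  0.005 ]), array([ 0.5452, -0.3781,  0.005 ]), array([ 0.4737, -0.4061,  0.005 ]), array([ 0.4461, -0.3337,  0.005 ])]
nuts [array([ 0.5435, -0.0169,  0.089 ]), array([ 0.5774, -0.1268,  0.089 ]), array([ 0.5056, -0.1481,  0.089 ]), array([ 0.4718, -0.0385,  0.089 ])]
[[ 9.28015312e-01  3.72541335e-01 -7.30328245e-04]
 [ 3.72542038e-01 -9.28014015e-01  1.55465796e-03]
 [-9.85804958e-05 -1.71482436e-03 -9.99998525e-01]]
[('nose_length', 0.017)] ['MotionError', 'calibration', 'close_job', 'get_image', 'get_state', 'nose_length']
```

The crops show the larger black rod standing in the white block, and the stub mouth on the stand at scene (260,176) / top (201,215). I'm moving above the holder.

send_rows:
  xyz:
    - [20, -8, 0]
    - [55, -23, 0]
    - [93, -39, 0]
    - [131, -55, 0]
    - [169, -71, 0]
    - [207, -87, 0]
    - [245, -103, 0]
    - [283, -119, 0]
    - [313, -131, 0]
    - [325, -137, 0]
  dr:
    - [0, 0, 0]
    - [0, 0, 0]
    - [0, 0, 0]
    - [0, 0, 0]
    - [0, 0, 0]
    - [0, 0, 0]
    - [0, 0, 0]
    - [0, 0, 0]
    - [0, 0, 0]
    - [0, 0, 0]
  jaw: 70

```text
time: 0.93
position: [0.497, -0.349, 0.2392]
tool_rot: [-3.08, -0.608, -0.004]
ft_force: [-0.8, 0.9, -0.7]
grip_width: 0.805
grip_force: 0.0
```

```bash
python3 - <<'E'
from h import *
get_image("scene");get_image("scene")
s=get_state();a=get_image("wrist");cv2.imwrite("pics/w1.png",a[:,:,::-1])
import pickle;pickle.dump(s,open("w1.pkl","wb"));print(s["time"],s["position"],s["tool_rot"],s["ft_force"],s["qd"])
E
```

```text
1.0333 [ 0.49505688 -0.35136022  0.239129  ] [-3.08097216e+00 -6.06072408e-01 -8.11876340e-04] [-0.59178498 -0.49644541  0.10815013] [ 0.04843497 -0.00571758  0.07103054  0.00364448  0.03350516  0.00545049
  0.02601891]
```

View pics/w1.png

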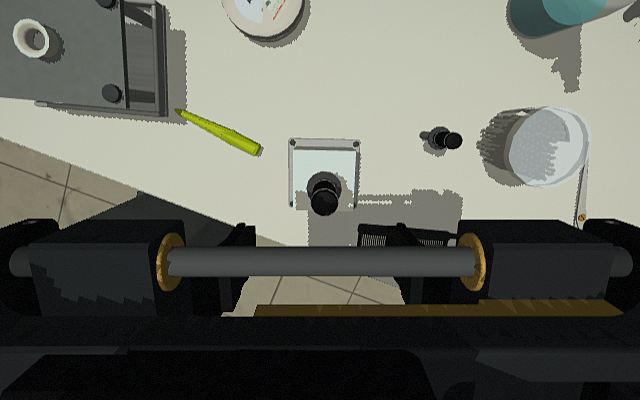

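The wrist view shows the rod's top disc at (324,204), the holder foot corners at (294,142) and (357,142), and the stub mouth at (31,38).

```bash
python3 - <<'E'
from h import *
import pickle;s=pickle.load(open("w1.pkl","rb"))
a=cv2.imread("pics/w1.png")
print("rodtop",at("wrist",(324,204),.138,s),"collar",at("wrist",(323.5,188),.085,s),"mouth",at("wrist",(31,38),.095,s))
n=get_state();g=[.494,-.3545,.112];print(n["position"],totool(n,g),totool(n,at("wrist",(324,204),.138,s)))
E
```

```text
rodtop [ 0.4919 -0.3554  0.138 ] collar [ 0.4928 -0.355   0.085 ] mouth [ 0.5208 -0.0814  0.095 ]
[ 0.49292545 -0.35429728  0.23910543] [  1.    0.6 127.1] [ -1.3   0.7 101.1]
```

send_rows:
  xyz:
    - [0, 0.5, 8]
    - [0, 0.5, 28]
    - [0, 0.5, 52]
    - [0, 0.5, 76]
    - [0, 0.5, 98]
    - [0, 0.5, 115]
    - [0, 0.5, 124]
    - [0, 0.5, 127]
    - [0, 0.5, 127]
    - [0, 0.5, 127]
  dr:
    - [0, 0, 0]
    - [0, 0, 0]
    - [0, 0, 0]
    - [0, 0, 0]
    - [0, 0, 0]
    - [0, 0, 0]
    - [0, 0, 0]
    - [0, 0, 0]
    - [0, 0, 0]
    - [0, 0, 0]

```text
time: 1.92
position: [0.4929, -0.3566, 0.1134]
tool_rot: [3.084, 0.594, 0.001]
ft_force: [0.7, 0.2, -0.2]
grip_width: 0.804
grip_force: 0.0
```

send_rows:
  xyz:
    - [0, 0, 0]
    - [0, 0, 0]
    - [0, 0, 0]
    - [0, 0, 0]
    - [0, 0, 0]
    - [0, 0, 0]
    - [0, 0, 0]
    - [0, 0, 0]
    - [0, 0, 0]
    - [0, 0, 0]
  dr:
    - [0, 0, 0]
    - [0, 0, 0]
    - [0, 0, 0]
    - [0, 0, 0]
    - [0, 0, 0]
    - [0, 0, 0]
    - [0, 0, 0]
    - [0, 0, 0]
    - [0, 0, 0]
    - [0, 0, 0]
  jaw: 10
  grip_force: 40

```text
time: 2.75
position: [0.4929, -0.3554, 0.1125]
tool_rot: [-3.084, -0.596, 0.0]
ft_force: [-0.2, 0.8, 0.1]
grip_width: 0.241
grip_force: 40.0
```

send_rows:
  xyz:
    - [0, 0, -4]
    - [0, 0, -14]
    - [0, 0, -28]
    - [0, 0, -44]
    - [0, 0, -60]
    - [0, 0, -78]
    - [0, 0, -94]
    - [0, 0, -107]
    - [0, 0, -113]
    - [0, 0, -115]
  dr:
    - [0, 0, 0]
    - [0, 0, 0]
    - [0, 0, 0]
    - [0, 0, 0]
    - [0, 0, 0]
    - [0, 0, 0]
    - [0, 0, 0]
    - [0, 0, 0]
    - [0, 0, 0]
    - [0, 0, 0]

```text
time: 3.58
position: [0.4934, -0.3558, 0.2293]
tool_rot: [3.083, 0.596, 0.003]
ft_force: [-0.4, 0.5, -1.8]
grip_width: 0.243
grip_force: 40.0
```

```bash
python3 - <<'E'
from h import *
n=get_state();print(n["position"],n["tool_rot"],n["ft_force"],totool(n,[.4929+.0290,-.3554+.273,n["position"][2]]))
E
```

```text
[ 0.493448   -0.35578905  0.22927913] [3.08261715e+00 5.95761789e-01 2.52342622e-03] [-0.44347935  0.45701782 -1.81648055] [ 128.3 -243.1   -0.4]
```

send_rows:
  xyz:
    - [5, -10, 0]
    - [17, -33, 0]
    - [33, -63, 0]
    - [51, -97, 0]
    - [70, -132, 0]
    - [89, -168, 0]
    - [106, -201, 0]
    - [119, -225, 0]
    - [126, -238, 0]
    - [128.5, -242.5, 0]
  dr:
    - [0, 0, 0]
    - [0, 0, 0]
    - [0, 0, 0]
    - [0, 0, 0]
    - [0, 0, 0]
    - [0, 0, 0]
    - [0, 0, 0]
    - [0, 0, 0]
    - [0, 0, 0]
    - [0, 0, 0]

```text
time: 4.42
position: [0.5211, -0.0775, 0.2266]
tool_rot: [-3.081, -0.606, 0.002]
ft_force: [-0.8, 0.4, -2.3]
grip_width: 0.247
grip_force: 40.0
```

send_rows:
  xyz:
    - [0, 0, 0]
    - [0, 0, 0]
    - [0, 0, 0]
    - [0, 0, 0]
    - [0, 0, 0]
    - [0, 0, 0]
    - [0, 0, 0]
    - [0, 0, 0]
    - [0, 0, 0]
    - [0, 0, 0]
  dr:
    - [0, 0, 0]
    - [0, 0, 0]
    - [0, 0, 0]
    - [0, 0, 0]
    - [0, 0, 0]
    - [0, 0, 0]
    - [0, 0, 0]
    - [0, 0, 0]
    - [0, 0, 0]
    - [0, 0, 0]

```text
time: 5.25
position: [0.5218, -0.0826, 0.2276]
tool_rot: [3.084, 0.596, 0.0]
ft_force: [0.4, -0.5, -1.6]
grip_width: 0.243
grip_force: 40.0
```

```bash
python3 - <<'E'
from h import *
s=get_state();print(s["time"],s["position"],s["tool_rot"],s["ft_force"])
c=np.full((600,800,3),0,np.uint8)
for n,(u,v),y in(("scene",(260,170),0),("top",(205,212),300)):
    a=get_image(n)[:,:,::-1];p=a[v-37:v+38,u-50:u+50];c[y:y+300,:400]=cv2.resize(p,(400,300),interpolation=2)
a=get_image("wrist")[:,:,::-1];c[:400,400:]=a[0:400,120:520]
cv2.imwrite("pics/m.png",c)
E
```

```text
5.25 [ 0.52180953 -0.08255797  0.2275694 ] [3.08436365e+00 5.96166078e-01 6.95817351e-05] [ 0.37707668 -0.48005391 -1.63605694]
```

View pics/m.png

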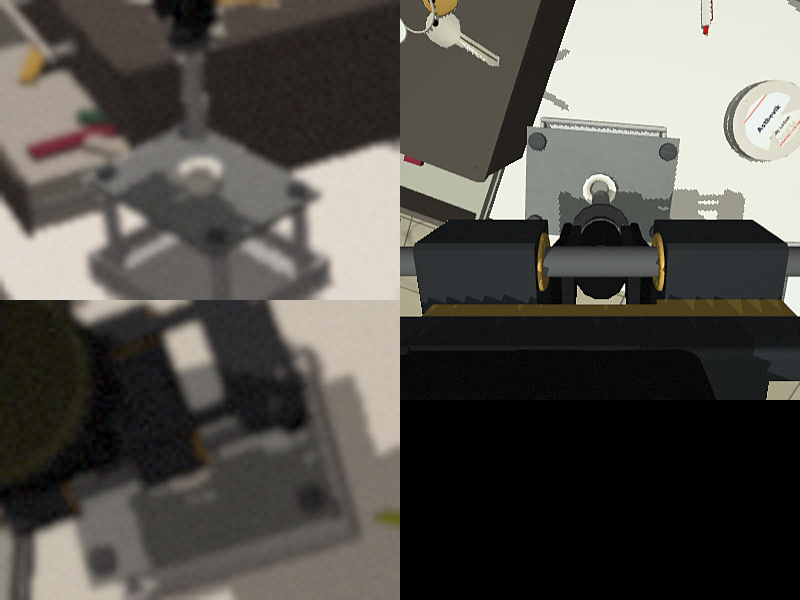

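In the scene view the tip is just above the mouth. Next I'll enlarge the wrist view around it.

```bash
python3 - <<'E'
from h import *
s=get_state();a=get_image("wrist")[165:225,280:370,::-1]
cv2.imwrite("pics/m2.png",cv2.resize(a,None,fx=8,fy=8,interpolation=2))
print(at("scene",(258,166.6),.121),at("scene",(259.7,174.3),.095))
print(at("wrist",(321,188),.095,s))
E
```

```text
[ 0.5197 -0.078   0.121 ] [ 0.5225 -0.0781  0.095 ]
[ 0.5232 -0.0823  0.095 ]
```

View pics/m2.png

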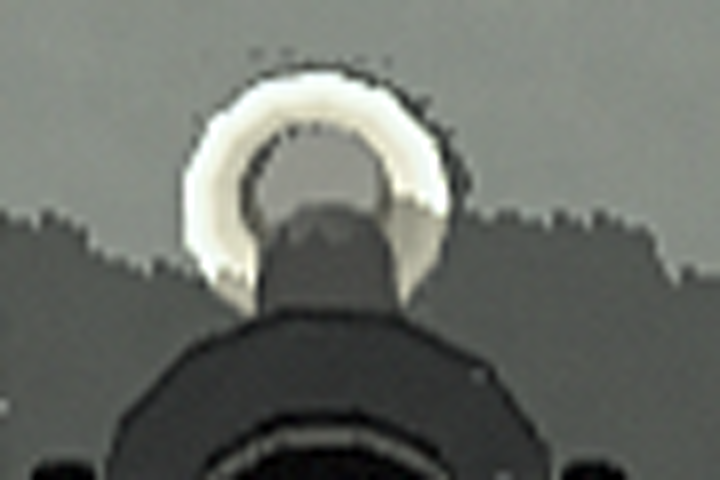

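The enlarged view shows the mouth ring's centre at wrist pixel (319.1,189.3) and the rod tip's centre at about (320.6,197.3).

```bash
python3 - <<'E'
from h import *
s=get_state();m=at("wrist",(319.1,189.3),.095,s);t=at("wrist",(320.6,197.3),.121,s)
print(s["position"],m,t,totool(s,m),totool(s,t))
E
```

```text
[ 0.52180585 -0.0824823   0.22755333] [ 0.5214 -0.0812  0.095 ] [ 0.5214 -0.0826  0.121 ] [ 1.000e-01 -1.400e+00  1.326e+02] [-4.000e-01 -1.000e-01  1.066e+02]
```

send_rows:
  xyz:
    - [0.4, -1.2, 2]
    - [0.4, -1.2, 6]
    - [0.4, -1.2, 11]
    - [0.4, -1.2, 16]
    - [0.4, -1.2, 21]
    - [0.4, -1.2, 25]
    - [0.4, -1.2, 27]
    - [0.4, -1.2, 29]
    - [0.4, -1.2, 30]
    - [0.4, -1.2, 31]
  dr:
    - [0, 0, 0]
    - [0, 0, 0]
    - [0, 0, 0]
    - [0, 0, 0]
    - [0, 0, 0]
    - [0, 0, 0]
    - [0, 0, 0]
    - [0, 0, 0]
    - [0, 0, 0]
    - [0, 0, 0]

```text
time: 6.28
position: [0.5218, -0.0813, 0.1965]
tool_rot: [3.084, 0.596, 0.0]
ft_force: [0.9, 0.6, -0.7]
grip_width: 0.243
grip_force: 40.0
```

```bash
python3 - <<'E'
from h import *
for i in range(3):
    s=get_state();print(s["time"],s["position"],s["ft_force"],s["torque"]); 
    if i<2:get_image("top")
E
```

```text
6.2833 [ 0.52182677 -0.08128871  0.19654156] [ 0.91304872  0.55213809 -0.71248876] [-0.0006573  -0.00127095 -0.00825236]
6.3333 [ 0.52171492 -0.08130679  0.1964034 ] [ 0.53730871 -0.02476452 -1.77086304] [-0.01657805  0.00998011  0.03773454]
6.3833 [ 0.52173915 -0.08128574  0.19652887] [-0.03351232  0.55569876 -1.73250779] [0.03515919 0.034922   0.05087305]
```

send_rows:
  xyz:
    - [0, 0, 0.3]
    - [0, 0, 0.6]
    - [0, 0, 0.9]
    - [0, 0, 1.2]
    - [0, 0, 1.5]
    - [0, 0, 1.8]
    - [0, 0, 2.1]
    - [0, 0, 2.4]
    - [0, 0, 2.7]
    - [0, 0, 3]
  dr:
    - [0, 0, 0]
    - [0, 0, 0]
    - [0, 0, 0]
    - [0, 0, 0]
    - [0, 0, 0]
    - [0, 0, 0]
    - [0, 0, 0]
    - [0, 0, 0]
    - [0, 0, 0]
    - [0, 0, 0]

```text
time: 7.22
position: [0.5217, -0.0813, 0.1935]
tool_rot: [3.084, 0.596, -0.0]
ft_force: [0.3, -0.4, -1.5]
grip_width: 0.244
grip_force: 40.0
```

send_rows:
  xyz:
    - [0, 0, 0.3]
    - [0, 0, 0.6]
    - [0, 0, 0.9]
    - [0, 0, 1.2]
    - [0, 0, 1.5]
    - [0, 0, 1.8]
    - [0, 0, 2.1]
    - [0, 0, 2.4]
    - [0, 0, 2.7]
    - [0, 0, 3]
  dr:
    - [0, 0, 0]
    - [0, 0, 0]
    - [0, 0, 0]
    - [0, 0, 0]
    - [0, 0, 0]
    - [0, 0, 0]
    - [0, 0, 0]
    - [0, 0, 0]
    - [0, 0, 0]
    - [0, 0, 0]

```text
time: 8.05
position: [0.5217, -0.0814, 0.1908]
tool_rot: [3.084, 0.596, -0.0]
ft_force: [-1.1, -0.4, 1.6]
grip_width: 0.244
grip_force: 40.0
```

send_rows:
  xyz:
    - [0, 0, 0.25]
    - [0, 0, 0.5]
    - [0, 0, 0.75]
    - [0, 0, 1]
    - [0, 0, 1.25]
    - [0, 0, 1.5]
    - [0, 0, 1.75]
    - [0, 0, 2]
    - [0, 0, 2.25]
    - [0, 0, 2.5]
  dr:
    - [0, 0, 0]
    - [0, 0, 0]
    - [0, 0, 0]
    - [0, 0, 0]
    - [0, 0, 0]
    - [0, 0, 0]
    - [0, 0, 0]
    - [0, 0, 0]
    - [0, 0, 0]
    - [0, 0, 0]

```text
time: 8.88
position: [0.5222, -0.0813, 0.1892]
tool_rot: [3.084, 0.596, 0.002]
ft_force: [-2.7, 0.1, 7.5]
grip_width: 0.24
grip_force: 40.0
```

send_rows:
  xyz:
    - [0, 0, 0.25]
    - [0, 0, 0.5]
    - [0, 0, 0.75]
    - [0, 0, 1]
    - [0, 0, 1.25]
    - [0, 0, 1.5]
    - [0, 0, 1.75]
    - [0, 0, 2]
    - [0, 0, 2.25]
    - [0, 0, 2.5]
  dr:
    - [0, 0, 0]
    - [0, 0, 0]
    - [0, 0, 0]
    - [0, 0, 0]
    - [0, 0, 0]
    - [0, 0, 0]
    - [0, 0, 0]
    - [0, 0, 0]
    - [0, 0, 0]
    - [0, 0, 0]

```text
time: 9.72
position: [0.5225, -0.0813, 0.1876]
tool_rot: [3.083, 0.596, 0.003]
ft_force: [-2.4, 0.4, 11.7]
grip_width: 0.242
grip_force: 40.0
```

send_rows:
  xyz:
    - [0, 0, 0.25]
    - [0, 0, 0.5]
    - [0, 0, 0.75]
    - [0, 0, 1]
    - [0, 0, 1.25]
    - [0, 0, 1.5]
    - [0, 0, 1.75]
    - [0, 0, 2]
    - [0, 0, 2.25]
    - [0, 0, 2.5]
  dr:
    - [0, 0, 0]
    - [0, 0, 0]
    - [0, 0, 0]
    - [0, 0, 0]
    - [0, 0, 0]
    - [0, 0, 0]
    - [0, 0, 0]
    - [0, 0, 0]
    - [0, 0, 0]
    - [0, 0, 0]

```text
time: 10.55
position: [0.5226, -0.0814, 0.1854]
tool_rot: [3.083, 0.596, 0.003]
ft_force: [-3.5, 0.9, 12.8]
grip_width: 0.241
grip_force: 40.0
```

send_rows:
  xyz:
    - [0, 0, 0.25]
    - [0, 0, 0.5]
    - [0, 0, 0.75]
    - [0, 0, 1]
    - [0, 0, 1.25]
    - [0, 0, 1.5]
    - [0, 0, 1.75]
    - [0, 0, 2]
    - [0, 0, 2.25]
    - [0, 0, 2.5]
  dr:
    - [0, 0, 0]
    - [0, 0, 0]
    - [0, 0, 0]
    - [0, 0, 0]
    - [0, 0, 0]
    - [0, 0, 0]
    - [0, 0, 0]
    - [0, 0, 0]
    - [0, 0, 0]
    - [0, 0, 0]

```text
time: 11.38
position: [0.5221, -0.0814, 0.1806]
tool_rot: [3.084, 0.596, 0.001]
ft_force: [-0.3, -0.2, 2.3]
grip_width: 0.244
grip_force: 40.0
```

send_rows:
  xyz:
    - [0, 0, 0.25]
    - [0, 0, 0.5]
    - [0, 0, 0.75]
    - [0, 0, 1]
    - [0, 0, 1.25]
    - [0, 0, 1.5]
    - [0, 0, 1.75]
    - [0, 0, 2]
    - [0, 0, 2.25]
    - [0, 0, 2.5]
  dr:
    - [0, 0, 0]
    - [0, 0, 0]
    - [0, 0, 0]
    - [0, 0, 0]
    - [0, 0, 0]
    - [0, 0, 0]
    - [0, 0, 0]
    - [0, 0, 0]
    - [0, 0, 0]
    - [0, 0, 0]

```text
time: 12.22
position: [0.5218, -0.0812, 0.1783]
tool_rot: [3.084, 0.596, 0.0]
ft_force: [0.7, -1.4, 4.3]
grip_width: 0.244
grip_force: 40.0
```

send_rows:
  xyz:
    - [0, 0, 0.25]
    - [0, 0, 0.5]
    - [0, 0, 0.75]
    - [0, 0, 1]
    - [0, 0, 1.25]
    - [0, 0, 1.5]
    - [0, 0, 1.75]
    - [0, 0, 2]
    - [0, 0, 2.25]
    - [0, 0, 2.5]
  dr:
    - [0, 0, 0]
    - [0, 0, 0]
    - [0, 0, 0]
    - [0, 0, 0]
    - [0, 0, 0]
    - [0, 0, 0]
    - [0, 0, 0]
    - [0, 0, 0]
    - [0, 0, 0]
    - [0, 0, 0]

```text
time: 13.05
position: [0.5221, -0.0816, 0.1762]
tool_rot: [3.084, 0.596, 0.001]
ft_force: [0.5, -1.2, 6.8]
grip_width: 0.245
grip_force: 40.0
```

send_rows:
  xyz:
    - [0, 0, 0.25]
    - [0, 0, 0.5]
    - [0, 0, 0.75]
    - [0, 0, 1]
    - [0, 0, 1.25]
    - [0, 0, 1.5]
    - [0, 0, 1.75]
    - [0, 0, 2]
    - [0, 0, 2.25]
    - [0, 0, 2.5]
  dr:
    - [0, 0, 0]
    - [0, 0, 0]
    - [0, 0, 0]
    - [0, 0, 0]
    - [0, 0, 0]
    - [0, 0, 0]
    - [0, 0, 0]
    - [0, 0, 0]
    - [0, 0, 0]
    - [0, 0, 0]

```text
time: 13.88
position: [0.5223, -0.0816, 0.1744]
tool_rot: [3.083, 0.596, 0.002]
ft_force: [-2.4, 0.3, 10.9]
grip_width: 0.247
grip_force: 40.0
```

send_rows:
  xyz:
    - [0, 0, 0.25]
    - [0, 0, 0.5]
    - [0, 0, 0.75]
    - [0, 0, 1]
    - [0, 0, 1.25]
    - [0, 0, 1.5]
    - [0, 0, 1.75]
    - [0, 0, 2]
    - [0, 0, 2.25]
    - [0, 0, 2.5]
  dr:
    - [0, 0, 0]
    - [0, 0, 0]
    - [0, 0, 0]
    - [0, 0, 0]
    - [0, 0, 0]
    - [0, 0, 0]
    - [0, 0, 0]
    - [0, 0, 0]
    - [0, 0, 0]
    - [0, 0, 0]

```text
time: 14.72
position: [0.5217, -0.0812, 0.1705]
tool_rot: [-3.084, -0.596, -0.0]
ft_force: [0.2, -0.4, 2.8]
grip_width: 0.243
grip_force: 40.0
```

send_rows:
  xyz:
    - [0, 0, 0.25]
    - [0, 0, 0.5]
    - [0, 0, 0.75]
    - [0, 0, 1]
    - [0, 0, 1.25]
    - [0, 0, 1.5]
    - [0, 0, 1.75]
    - [0, 0, 2]
    - [0, 0, 2.25]
    - [0, 0, 2.5]
  dr:
    - [0, 0, 0]
    - [0, 0, 0]
    - [0, 0, 0]
    - [0, 0, 0]
    - [0, 0, 0]
    - [0, 0, 0]
    - [0, 0, 0]
    - [0, 0, 0]
    - [0, 0, 0]
    - [0, 0, 0]

```text
time: 15.55
position: [0.5219, -0.0812, 0.1685]
tool_rot: [3.084, 0.596, 0.001]
ft_force: [-0.0, 0.1, 7.3]
grip_width: 0.241
grip_force: 40.0
```

send_rows:
  xyz:
    - [0, 0, 0.25]
    - [0, 0, 0.5]
    - [0, 0, 0.75]
    - [0, 0, 1]
    - [0, 0, 1.25]
    - [0, 0, 1.5]
    - [0, 0, 1.75]
    - [0, 0, 2]
    - [0, 0, 2.25]
    - [0, 0, 2.5]
  dr:
    - [0, 0, 0]
    - [0, 0, 0]
    - [0, 0, 0]
    - [0, 0, 0]
    - [0, 0, 0]
    - [0, 0, 0]
    - [0, 0, 0]
    - [0, 0, 0]
    - [0, 0, 0]
    - [0, 0, 0]

```text
time: 16.38
position: [0.5223, -0.0811, 0.1671]
tool_rot: [3.084, 0.596, 0.002]
ft_force: [-0.6, 1.6, 11.5]
grip_width: 0.247
grip_force: 40.0
```

send_rows:
  xyz:
    - [0, 0, 0.25]
    - [0, 0, 0.5]
    - [0, 0, 0.75]
    - [0, 0, 1]
    - [0, 0, 1.25]
    - [0, 0, 1.5]
    - [0, 0, 1.75]
    - [0, 0, 2]
    - [0, 0, 2.25]
    - [0, 0, 2.5]
  dr:
    - [0, 0, 0]
    - [0, 0, 0]
    - [0, 0, 0]
    - [0, 0, 0]
    - [0, 0, 0]
    - [0, 0, 0]
    - [0, 0, 0]
    - [0, 0, 0]
    - [0, 0, 0]
    - [0, 0, 0]

```text
time: 17.22
position: [0.5225, -0.0811, 0.1654]
tool_rot: [3.083, 0.596, 0.003]
ft_force: [-2.2, 1.0, 15.3]
grip_width: 0.245
grip_force: 40.0
```

send_rows:
  xyz:
    - [0, 0, 0.15]
    - [0, 0, 0.3]
    - [0, 0, 0.45]
    - [0, 0, 0.6]
    - [0, 0, 0.75]
    - [0, 0, 0.9]
    - [0, 0, 1.05]
    - [0, 0, 1.2]
    - [0, 0, 1.35]
    - [0, 0, 1.5]
  dr:
    - [0, 0, 0]
    - [0, 0, 0]
    - [0, 0, 0]
    - [0, 0, 0]
    - [0, 0, 0]
    - [0, 0, 0]
    - [0, 0, 0]
    - [0, 0, 0]
    - [0, 0, 0]
    - [0, 0, 0]

```text
time: 18.05
position: [0.5224, -0.0812, 0.1637]
tool_rot: [3.083, 0.596, 0.002]
ft_force: [-1.3, 0.6, 14.0]
grip_width: 0.243
grip_force: 40.0
```

send_rows:
  xyz:
    - [0, 0, 0.2]
    - [0, 0, 0.4]
    - [0, 0, 0.6]
    - [0, 0, 0.8]
    - [0, 0, 1]
    - [0, 0, 1.2]
    - [0, 0, 1.4]
    - [0, 0, 1.6]
    - [0, 0, 1.8]
    - [0, 0, 2]
  dr:
    - [0, 0, 0]
    - [0, 0, 0]
    - [0, 0, 0]
    - [0, 0, 0]
    - [0, 0, 0]
    - [0, 0, 0]
    - [0, 0, 0]
    - [0, 0, 0]
    - [0, 0, 0]
    - [0, 0, 0]

```text
time: 18.88
position: [0.5218, -0.0814, 0.1598]
tool_rot: [3.084, 0.596, 0.001]
ft_force: [1.5, 0.7, 4.0]
grip_width: 0.24
grip_force: 40.0
```

send_rows:
  xyz:
    - [0, 0, 0.2]
    - [0, 0, 0.4]
    - [0, 0, 0.6]
    - [0, 0, 0.8]
    - [0, 0, 1]
    - [0, 0, 1.2]
    - [0, 0, 1.4]
    - [0, 0, 1.6]
    - [0, 0, 1.8]
    - [0, 0, 2]
  dr:
    - [0, 0, 0]
    - [0, 0, 0]
    - [0, 0, 0]
    - [0, 0, 0]
    - [0, 0, 0]
    - [0, 0, 0]
    - [0, 0, 0]
    - [0, 0, 0]
    - [0, 0, 0]
    - [0, 0, 0]

```text
time: 19.72
position: [0.5217, -0.0814, 0.1575]
tool_rot: [3.084, 0.596, -0.0]
ft_force: [0.7, -0.4, 2.5]
grip_width: 0.238
grip_force: 40.0
```

send_rows:
  xyz:
    - [0, 0, 0.25]
    - [0, 0, 0.5]
    - [0, 0, 0.75]
    - [0, 0, 1]
    - [0, 0, 1.25]
    - [0, 0, 1.5]
    - [0, 0, 1.75]
    - [0, 0, 2]
    - [0, 0, 2.25]
    - [0, 0, 2.5]
  dr:
    - [0, 0, 0]
    - [0, 0, 0]
    - [0, 0, 0]
    - [0, 0, 0]
    - [0, 0, 0]
    - [0, 0, 0]
    - [0, 0, 0]
    - [0, 0, 0]
    - [0, 0, 0]
    - [0, 0, 0]

```text
time: 20.55
position: [0.5217, -0.0813, 0.155]
tool_rot: [3.084, 0.596, -0.0]
ft_force: [1.3, 0.1, 2.2]
grip_width: 0.246
grip_force: 40.0
```

send_rows:
  xyz:
    - [0, 0, 0.25]
    - [0, 0, 0.5]
    - [0, 0, 0.75]
    - [0, 0, 1]
    - [0, 0, 1.25]
    - [0, 0, 1.5]
    - [0, 0, 1.75]
    - [0, 0, 2]
    - [0, 0, 2.25]
    - [0, 0, 2.5]
  dr:
    - [0, 0, 0]
    - [0, 0, 0]
    - [0, 0, 0]
    - [0, 0, 0]
    - [0, 0, 0]
    - [0, 0, 0]
    - [0, 0, 0]
    - [0, 0, 0]
    - [0, 0, 0]
    - [0, 0, 0]

```text
time: 21.38
position: [0.5217, -0.0813, 0.1525]
tool_rot: [3.084, 0.596, -0.0]
ft_force: [0.4, -0.5, 3.2]
grip_width: 0.245
grip_force: 40.0
```

send_rows:
  xyz:
    - [0, 0, 0.25]
    - [0, 0, 0.5]
    - [0, 0, 0.75]
    - [0, 0, 1]
    - [0, 0, 1.25]
    - [0, 0, 1.5]
    - [0, 0, 1.75]
    - [0, 0, 2]
    - [0, 0, 2.25]
    - [0, 0, 2.5]
  dr:
    - [0, 0, 0]
    - [0, 0, 0]
    - [0, 0, 0]
    - [0, 0, 0]
    - [0, 0, 0]
    - [0, 0, 0]
    - [0, 0, 0]
    - [0, 0, 0]
    - [0, 0, 0]
    - [0, 0, 0]

```text
time: 22.22
position: [0.5216, -0.0813, 0.1498]
tool_rot: [-3.084, -0.596, 0.0]
ft_force: [2.3, -0.9, 0.8]
grip_width: 0.244
grip_force: 40.0
```

send_rows:
  xyz:
    - [0, 0, 0.3]
    - [0, 0, 0.6]
    - [0, 0, 0.9]
    - [0, 0, 1.2]
    - [0, 0, 1.5]
    - [0, 0, 1.8]
    - [0, 0, 2.1]
    - [0, 0, 2.4]
    - [0, 0, 2.7]
    - [0, 0, 3]
  dr:
    - [0, 0, 0]
    - [0, 0, 0]
    - [0, 0, 0]
    - [0, 0, 0]
    - [0, 0, 0]
    - [0, 0, 0]
    - [0, 0, 0]
    - [0, 0, 0]
    - [0, 0, 0]
    - [0, 0, 0]

```text
time: 23.05
position: [0.5217, -0.0813, 0.147]
tool_rot: [3.085, 0.596, -0.0]
ft_force: [1.8, -1.5, 0.1]
grip_width: 0.248
grip_force: 40.0
```

send_rows:
  xyz:
    - [0, 0, 0.3]
    - [0, 0, 0.6]
    - [0, 0, 0.9]
    - [0, 0, 1.2]
    - [0, 0, 1.5]
    - [0, 0, 1.8]
    - [0, 0, 2.1]
    - [0, 0, 2.4]
    - [0, 0, 2.7]
    - [0, 0, 3]
  dr:
    - [0, 0, 0]
    - [0, 0, 0]
    - [0, 0, 0]
    - [0, 0, 0]
    - [0, 0, 0]
    - [0, 0, 0]
    - [0, 0, 0]
    - [0, 0, 0]
    - [0, 0, 0]
    - [0, 0, 0]

```text
time: 23.88
position: [0.5217, -0.0813, 0.144]
tool_rot: [3.085, 0.596, -0.0]
ft_force: [1.3, -0.5, 0.0]
grip_width: 0.246
grip_force: 40.0
```

send_rows:
  xyz:
    - [0, 0, 0.3]
    - [0, 0, 0.6]
    - [0, 0, 0.9]
    - [0, 0, 1.2]
    - [0, 0, 1.5]
    - [0, 0, 1.8]
    - [0, 0, 2.1]
    - [0, 0, 2.4]
    - [0, 0, 2.7]
    - [0, 0, 3]
  dr:
    - [0, 0, 0]
    - [0, 0, 0]
    - [0, 0, 0]
    - [0, 0, 0]
    - [0, 0, 0]
    - [0, 0, 0]
    - [0, 0, 0]
    - [0, 0, 0]
    - [0, 0, 0]
    - [0, 0, 0]

```text
time: 24.72
position: [0.5217, -0.0813, 0.141]
tool_rot: [3.084, 0.596, 0.0]
ft_force: [0.8, -0.6, -0.2]
grip_width: 0.241
grip_force: 40.0
```

```bash
python3 - <<'E'
from h import *
s=get_state();print(s["time"],s["position"],s["ft_force"])
a=get_image("scene")[155:225,220:310,::-1];cv2.imwrite("pics/d.png",cv2.resize(a,None,fx=8,fy=8,interpolation=2))
E
```

```text
24.7167 [ 0.52172934 -0.08127717  0.14102466] [ 0.82857613 -0.63716051 -0.21687698]
```

View pics/d.png

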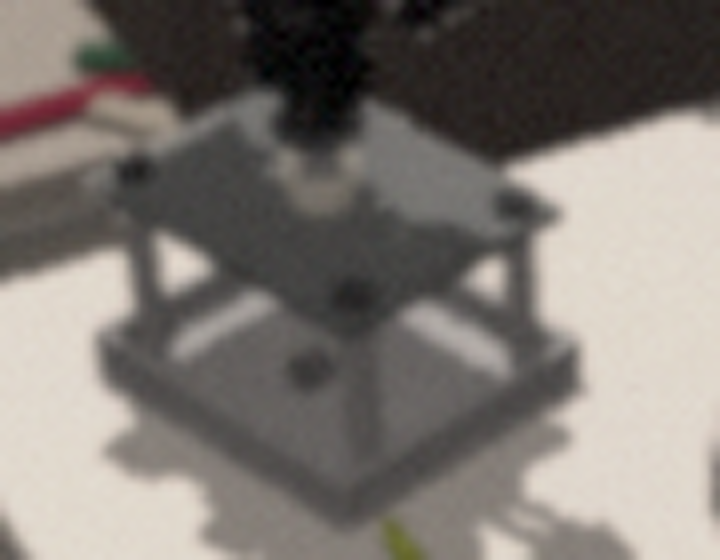

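The picture shows the stopper lying in the tray at crop (310,368). I'm withdrawing and returning the rod.

send_rows:
  xyz:
    - [0, 0, -3]
    - [0, 0, -10]
    - [0, 0, -20]
    - [0, 0, -32]
    - [0, 0, -44]
    - [0, 0, -56]
    - [0, 0, -68]
    - [0, 0, -78]
    - [0, 0, -84]
    - [0, 0, -86.5]
  dr:
    - [0, 0, 0]
    - [0, 0, 0]
    - [0, 0, 0]
    - [0, 0, 0]
    - [0, 0, 0]
    - [0, 0, 0]
    - [0, 0, 0]
    - [0, 0, 0]
    - [0, 0, 0]
    - [0, 0, 0]

```text
time: 25.6
position: [0.5222, -0.0813, 0.2291]
tool_rot: [3.084, 0.596, 0.002]
ft_force: [-0.4, 0.1, -1.0]
grip_width: 0.243
grip_force: 40.0
```

send_rows:
  xyz:
    - [-5, 10, 0]
    - [-17, 33, 0]
    - [-33, 63, 0]
    - [-51, 97, 0]
    - [-70, 132, 0]
    - [-89, 168, 0]
    - [-106, 201, 0]
    - [-119, 225, 0]
    - [-126, 239, 0]
    - [-128.9, 243.7, 0]
  dr:
    - [0, 0, 0]
    - [0, 0, 0]
    - [0, 0, 0]
    - [0, 0, 0]
    - [0, 0, 0]
    - [0, 0, 0]
    - [0, 0, 0]
    - [0, 0, 0]
    - [0, 0, 0]
    - [0, 0, 0]

```text
time: 26.43
position: [0.4908, -0.3592, 0.2262]
tool_rot: [-3.086, -0.588, 0.003]
ft_force: [-0.2, 0.3, -0.8]
grip_width: 0.241
grip_force: 40.0
```

send_rows:
  xyz:
    - [0, 0, 0]
    - [0, 0, 0]
    - [0, 0, 0]
    - [0, 0, 0]
    - [0, 0, 0]
    - [0, 0, 10]
    - [0, 0, 20]
    - [0, 0, 30]
    - [0, 0, 40]
    - [0, 0, 45]
  dr:
    - [0, 0, 0]
    - [0, 0, 0]
    - [0, 0, 0]
    - [0, 0, 0]
    - [0, 0, 0]
    - [0, 0, 0]
    - [0, 0, 0]
    - [0, 0, 0]
    - [0, 0, 0]
    - [0, 0, 0]

```text
time: 27.27
position: [0.4918, -0.3548, 0.1798]
tool_rot: [-3.082, -0.596, 0.004]
ft_force: [-0.1, 0.7, -1.1]
grip_width: 0.24
grip_force: 40.0
```

```bash
python3 - <<'E'
from h import *
get_image("top")
s=get_state();print(s["time"],s["position"],s["tool_rot"],s["ft_force"])
a=get_image("wrist")[100:240,240:420,::-1]
cv2.imwrite("pics/r.png",cv2.resize(a,None,fx=4,fy=4,interpolation=2))
E
```

```text
27.3167 [ 0.49161831 -0.35471031  0.17942931] [-3.0814259  -0.59548799  0.00468988] [-0.53094744  1.00549491 -2.80291899]
```

View pics/r.png

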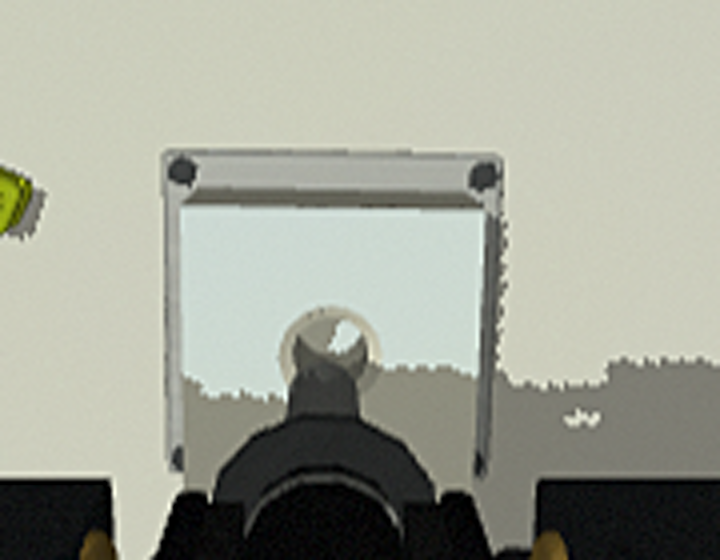

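The wrist view shows the hole at crop (331,350), with the shank about 1 mm to the left. Most of that is unsettled arm lag, so I'm letting it settle before the descent.

send_rows:
  xyz:
    - [0, 0.3, 0]
    - [0, 0.3, 4]
    - [0, 0.3, 8]
    - [0, 0.3, 12]
    - [0, 0.3, 16]
    - [0, 0.3, 19]
    - [0, 0.3, 22]
    - [0, 0.3, 22]
    - [0, 0.3, 22]
    - [0, 0.3, 22]
  dr:
    - [0, 0, 0]
    - [0, 0, 0]
    - [0, 0, 0]
    - [0, 0, 0]
    - [0, 0, 0]
    - [0, 0, 0]
    - [0, 0, 0]
    - [0, 0, 0]
    - [0, 0, 0]
    - [0, 0, 0]

```text
time: 28.2
position: [0.4931, -0.3558, 0.1607]
tool_rot: [3.084, 0.596, 0.0]
ft_force: [0.1, 0.1, -1.2]
grip_width: 0.243
grip_force: 40.0
```

send_rows:
  xyz:
    - [0, 0, 1]
    - [0, 0, 2]
    - [0, 0, 3]
    - [0, 0, 4]
    - [0, 0, 5]
    - [0, 0, 6]
    - [0, 0, 7]
    - [0, 0, 8]
    - [0, 0, 9]
    - [0, 0, 10]
  dr:
    - [0, 0, 0]
    - [0, 0, 0]
    - [0, 0, 0]
    - [0, 0, 0]
    - [0, 0, 0]
    - [0, 0, 0]
    - [0, 0, 0]
    - [0, 0, 0]
    - [0, 0, 0]
    - [0, 0, 0]

```text
time: 29.03
position: [0.493, -0.3557, 0.1504]
tool_rot: [3.084, 0.596, -0.0]
ft_force: [0.4, -0.5, -1.3]
grip_width: 0.245
grip_force: 40.0
```

send_rows:
  xyz:
    - [0, 0, 3]
    - [0, 0, 7]
    - [0, 0, 11]
    - [0, 0, 15]
    - [0, 0, 19]
    - [0, 0, 23]
    - [0, 0, 27]
    - [0, 0, 30]
    - [0, 0, 33]
    - [0, 0, 35]
  dr:
    - [0, 0, 0]
    - [0, 0, 0]
    - [0, 0, 0]
    - [0, 0, 0]
    - [0, 0, 0]
    - [0, 0, 0]
    - [0, 0, 0]
    - [0, 0, 0]
    - [0, 0, 0]
    - [0, 0, 0]

```text
time: 29.87
position: [0.4929, -0.3557, 0.1151]
tool_rot: [-3.084, -0.596, 0.0]
ft_force: [0.0, -0.6, -1.5]
grip_width: 0.241
grip_force: 40.0
```

send_rows:
  xyz:
    - [0, 0, 0.4]
    - [0, 0, 0.8]
    - [0, 0, 1.2]
    - [0, 0, 1.6]
    - [0, 0, 2]
    - [0, 0, 2.3]
    - [0, 0, 2.5]
    - [0, 0, 2.7]
    - [0, 0, 2.7]
    - [0, 0, 2.7]
  dr:
    - [0, 0, 0]
    - [0, 0, 0]
    - [0, 0, 0]
    - [0, 0, 0]
    - [0, 0, 0]
    - [0, 0, 0]
    - [0, 0, 0]
    - [0, 0, 0]
    - [0, 0, 0]
    - [0, 0, 0]

```text
time: 30.7
position: [0.493, -0.3558, 0.1129]
tool_rot: [3.084, 0.596, -0.0]
ft_force: [0.2, -0.6, -1.5]
grip_width: 0.245
grip_force: 40.0
```

Nearly on the floor (within 1 mm), so I'm easing down the last bit, releasing and retreating.

send_rows:
  xyz:
    - [0, 0, 0.2]
    - [0, 0, 0.4]
    - [0, 0, 0.6]
    - [0, 0, 0.8]
    - [0, 0, 1]
    - [0, 0, 1]
    - [0, 0, 1]
    - [0, 0, 1]
    - [0, 0, 1]
    - [0, 0, 1]
  dr:
    - [0, 0, 0]
    - [0, 0, 0]
    - [0, 0, 0]
    - [0, 0, 0]
    - [0, 0, 0]
    - [0, 0, 0]
    - [0, 0, 0]
    - [0, 0, 0]
    - [0, 0, 0]
    - [0, 0, 0]

```text
time: 31.53
position: [0.4932, -0.3558, 0.1125]
tool_rot: [3.084, 0.596, 0.001]
ft_force: [-0.4, 0.5, 5.8]
grip_width: 0.246
grip_force: 40.0
```

send_rows:
  xyz:
    - [0, 0, 0]
    - [0, 0, 0]
    - [0, 0, 0]
    - [0, 0, 0]
    - [0, 0, 0]
    - [0, 0, 0]
    - [0, 0, 0]
    - [0, 0, 0]
    - [0, 0, 0]
    - [0, 0, 0]
  dr:
    - [0, 0, 0]
    - [0, 0, 0]
    - [0, 0, 0]
    - [0, 0, 0]
    - [0, 0, 0]
    - [0, 0, 0]
    - [0, 0, 0]
    - [0, 0, 0]
    - [0, 0, 0]
    - [0, 0, 0]
  jaw: 70

```text
time: 32.37
position: [0.493, -0.3558, 0.1119]
tool_rot: [3.084, 0.596, -0.0]
ft_force: [0.1, 0.3, -0.2]
grip_width: 0.795
grip_force: 0.0
```

send_rows:
  xyz:
    - [0, 0, -3]
    - [0, 0, -12]
    - [0, 0, -26]
    - [0, 0, -44]
    - [0, 0, -64]
    - [0, 0, -84]
    - [0, 0, -104]
    - [0, 0, -120]
    - [0, 0, -128]
    - [0, 0, -130]
  dr:
    - [0, 0, 0]
    - [0, 0, 0]
    - [0, 0, 0]
    - [0, 0, 0]
    - [0, 0, 0]
    - [0, 0, 0]
    - [0, 0, 0]
    - [0, 0, 0]
    - [0, 0, 0]
    - [0, 0, 0]

```text
time: 33.2
position: [0.4939, -0.3562, 0.2445]
tool_rot: [3.082, 0.596, 0.004]
ft_force: [-0.9, 1.0, 0.6]
grip_width: 0.804
grip_force: 0.0
```

```bash
python3 - <<'E'
from h import *
get_image("top");get_image("top")
s=get_state();print(s["time"],s["position"],s["ft_force"])
a=get_image("scene")[150:290,200:400,::-1];b=get_image("wrist")[0:240,:,::-1]
c=np.zeros((600,800,3),np.uint8);c[:350,:500]=cv2.resize(a,(500,350),interpolation=2);c[360:600,:640]=b
cv2.imwrite("pics/f.png",c)
E
```

```text
33.3 [ 0.49304372 -0.35573286  0.24203768] [ 0.8193938  -0.680936   -0.48186602]
```

View pics/f.png

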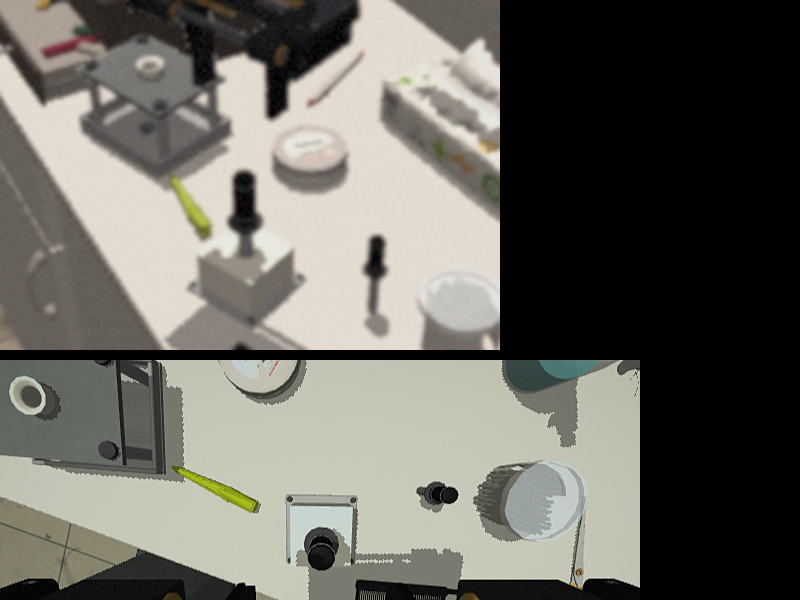

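The rod stands upright in its holder at (245,210), the stopper is in the tray at (148,127), and the bystanders haven't moved.

```bash
python3 -c "
from bench import *
print(close_job())"
```

```text
the job is handed in; nothing more can be done
None
```

The stopper was pushed through into the stand's tray, with the highest force reading about 17 N (read about once a second, so brief peaks weren't seen); the rod is back in its holder, and the job was handed in at about 33 s.

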